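# Prop the welding beam on its crank-down leg

### The arm

A 6-joint arm with a two-finger parallel gripper is mounted at the origin on the work surface. World frame = base frame: x ahead of the robot, y to its left, z up, the work surface at z = 0. Lengths are in mm, angles in degrees, forces in N, time in s.
With the tool pointing down it reaches from about 425 to 1125 mm from the base axis. Payload 14.9 kg.
Tool frame: the origin (TCP) lies at the very end of the fingers, on their centre line; the grasp point (between the pads) lies 19 mm behind it; z points along the fingers, y is the line along which they close (so a half turn about z gives the same grasp; the last joint's range is limited). The gripper opens to 91 mm and grips with 3 to 60 N. Pads are 32 mm wide; open, the fingers measure 118 mm over their backs; the gripper's body (76 mm by 178 mm) begins 60 mm behind the grasp point.
Start: joints at [-69.689, 21.709, 99.362, -0, 58.929, -1.908], TCP at [264.704, -648.035, 213.932] pointing down, gripper open.
Joint ranges: [-158.91, 158.91], [-42.39, 125.64], [0.06, 152.35], [-60.88, 240.88], [17.5, 164.5], [-176.32, 176.32]. Speed limits (degrees/s): [108.29, 108.29, 136.94, 180, 180, 180].

### API

Orientations are given as a 3x3 rotation matrix whose columns are the frame's x, y, z axes.
In Python, from workcell import r gives the robot as it stands. Calls block until the motion is done:
- r.move_ptp(position, orientation): joint-space move of the TCP to a pose.
- r.move_straight(position, rot=None, vel=150, contact_N=None): straight line of the TCP; rot=None keeps the orientation; vel is the mean speed in mm/s. With contact_N (N) it stops when the force on the tool has changed by that much, and returns True; else False.
- r.movej(angles): joint-space move.
- r.let_go() and r.grasp(): open the fingers fully, or close them until they stop; the grip force is fixed at half the most.
- r.wait(seconds).
- r.ik(position, orientation): joint angles nearest the present ones, or None.
- r.state(): the state.
- r.grab_frame(name): name is "scene" or "top" or "wrist"; returns a dict with "color" (480x640x3 uint8, red, green, blue), "depth" (480x640 float32, mm along the optical axis (not along the pixel's ray), 0 where there is no reading), "mtx" (3x3 intrinsics, pixels), "R" (3x3) and "t" (3): a world point X has camera coordinates R X + t. Camera axes: x right, y down, z forward; pixel columns grow to the right and rows downward; lengths in mm; the calibration is good to about 2 mm. The wrist camera is an equidistant fisheye: a pixel r from the principal point sees the ray r / f radians off the axis. A picture is of the moment at which its call begins.
A pose or a line that the arm cannot do raises r.IKError and nothing moves.
- r.close_job(): hands the job in; it is judged then, once.
The state is a dict: "t": time; "joints": joint angles; "qvel": joint speeds; "tau": joint torques, N m; "eef_pos": TCP position; "tcp_rot": TCP orientation; "wrist_force": force on the tool from outside, world axes, zero at the start; "ft_torque": the same for the moment, N m; "gripper_width": opening from 0.0 (shut) to 1.0 (fully open); "grip_force": force on a finger pad.
Only numpy, scipy, OpenCV 4.12 (cv2) and the standard library are available. Lean on these libraries where they do the work, as an engineer would, in place of code of your own. Each camera call takes 0.05 s, during which the arm holds its last target. There are 200 camera calls.

### The job

Slide the aluminium bearing shoe under the blue jack at the end of the welding beam so that its ringed seat is centred beneath the leg, then crank the leg down until you feel its foot take the load: about 40 N on the shoe, which adds about 4.5 N to the push needed at the crank knob. Never overload it (80 N on the foot is too much), let go with the leg still bearing on the level shoe, and leave the other things on the bench where they are.

Things in the scene. Friction and masses are not known exactly. Their poses are not given: they have to be found in the camera images.
- jack: Fixed blue gearbox, 72 mm cube, 116 to 188 mm above the bench, on the free end of a silver beam. The beam (56 mm wide, 130 to 180 mm above the bench) runs level along the frame's (0.65, 0.76, 0) to a grey column 110 x 120 x 200 mm centred 340 mm away. Origin on the bench under the vertical leg and crank axis, z up.
- jack_axis (a point): Point on the bench (z = 0) under the leg and crank axis, where the middle of the shoe belongs.
- crank (a joint): Crank on the gearbox, vertical axis; 0 = leg up, as found. Grows turning clockwise seen from above and lowers the leg 32 mm per turn (5.09 mm per rad); stop at 13.7 rad. Drags at a steady 0.37 N m (8.2 N at the knob); each 10 N on the foot adds 0.051 N m (1.13 N at the knob). Stays where left, under up to 70 N on the foot. Arm reaches 55 mm from the axis, 199 to 207 mm above the bench.
- crank_knob (a point): Middle of the red upright crank knob: a cylinder 22 mm in diameter, 209 to 251 mm above the bench (this point at 233 mm), 45 mm from the crank axis. It spins freely on the crank arm, so it can be held with a fixed hand orientation while the crank goes round.
- shoe: Loose bearing shoe, 0.55 kg, steel-bench friction about 0.6. Block 64 x 64 mm, 38 mm high; origin under the block's centre, z up. From it a strap 30 mm wide and 10 mm thick runs along the shoe's -x to an orange upright tab.
- shoe_seat (a point): Centre of the yellow ring (48 mm diameter) on top of the block, 38 mm above its underside.
- shoe_tab (a point): Grip point on the orange tab, 140 mm from the block's centre along the shoe's -x, 40 mm above the underside. The tab is 12 mm thick (along the shoe's y), 32 mm long (along its x) and reaches from 9 to 59 mm above the bench. Held by it across its thickness, the shoe can be slid over the bench and turned.
- ball_vise: Loose black ball vise, 88 mm in diameter, 80 mm high, origin at the underside centre. Leave it alone.
- magnet: Loose dark magnet block 50 x 50 x 50 mm with a short stub on top, origin at the underside centre. Leave it alone.
- driver: Loose screwdriver with blue handle, 180 mm long, lying along its x. Leave it alone.
- leg_collar (a point): Centre of the leg's collar below the gearbox, 105 mm above the bench. Leg 34 mm, brass stud, black foot 40 mm in diameter. At crank 0 the foot's underside is 72 to 100 mm above the bench: the stud's setting is unknown and changes, so only rising load tells when the foot meets the shoe. The foot is sprung: load then grows about 10 N per mm of leg travel (51 N per rad of crank) or a little less.
Things that resemble listed ones, but are neither listed nor needed, are in the scene too. Of the things that look like the shoe, the largest one is meant.

How it is judged (in metres and radians):
On the way, in this order (a step that is already met when the one before it is completed fails the run):
1. the shoe's seat is under the leg, within 12 mm of its axis, level, and lies still (horizontal distance between shoe_seat and jack_axis below 0.012 m and angle between shoe's own z axis and vertical below 0.05 rad and height (world z) of shoe below 0.004 m and linear speed of shoe below 0.02 m/s), for 0.2 s.
2. the foot has been cranked down onto the shoe and bears on it with more than 22 N (contact force between jack and shoe above 22 N and value of joint crank above 4 rad), for 0.2 s.
At the end, for the whole second after the job is handed in: The foot bears on the shoe with 22 to 60 N, the ringed seat is within 12 mm of the leg's axis, the shoe lies level (within 0.05 rad), the crank is at rest and released (contact force between jack and shoe between 22 and 60 N and horizontal distance between shoe_seat and jack_axis below 0.012 m and angle between shoe's own z axis and vertical below 0.05 rad and velocity of joint crank between -0.05 and 0.05 rad/s); the robot touches nothing.
It fails at once if the foot is overloaded: more than 80 N on the shoe (contact force between jack and shoe above 80 N).
It fails at once if the ball vise is shifted by more than 25 mm (distance of ball_vise from where it was at the start of the episode above 0.025 m).
It fails at once if the magnet block is shifted by more than 25 mm (distance of magnet from where it was at the start of the episode above 0.025 m).
It fails at once if the screwdriver is shifted by more than 25 mm (distance of driver from where it was at the start of the episode above 0.025 m).
It also fails if it takes over 72 s, if anything falls off the work surface, if the arm or the gripper's body presses on something with over 40 N, if the wrist force passes 120 N, or if a joint passes its speed limit or range.

## Working session

There is one attempt and no reset: what is moved stays moved. The work goes in short steps, each a Python script; the robot and the scene stay as the last script left them, time stands still between calls to the robot, and variables do not carry over. Pictures are saved under pics/ and viewed, at most 10 in all, crops included, and the job is handed in when it is done.

```bash
ls; mkdir -p pics; python3 - <<'E'
from workcell import r
import cv2,pickle,numpy as np
d={}
for n in("scene","top"):
    f=r.grab_frame(n);d[n]=f
    cv2.imwrite(f"pics/{n}0.png",f["color"][:,:,::-1]); print(n,f["mtx"].tolist(),np.round(f["R"],3).tolist(),f["t"])
pickle.dump(d,open("f0.pkl","wb"))
print(r.state()["t"])
E
```

```text
pics
scene [[539.8605783290333, 0.0, 316.9631239073866], [0.0, 539.8605783290333, 242.99681482623308], [0.0, 0.0, 1.0]] [[0.048, 0.999, -0.021], [0.676, -0.048, -0.736], [-0.736, 0.021, -0.677]] [ -33.44739386 -297.52323065 1906.44156271]
top [[544.5262862007179, 0.0, 306.75685340738966], [0.0, 544.5262862007179, 242.28594275599286], [0.0, 0.0, 1.0]] [[-0.001, -1.0, 0.015], [-0.991, -0.001, -0.135], [0.135, -0.015, -0.991]] [ -12.27399137  604.64263395 1244.80474395]
0.1
```

View pics/scene0.png

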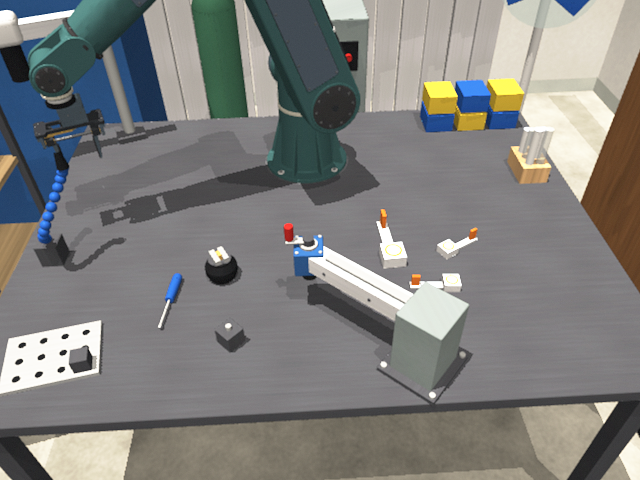

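View pics/top0.png

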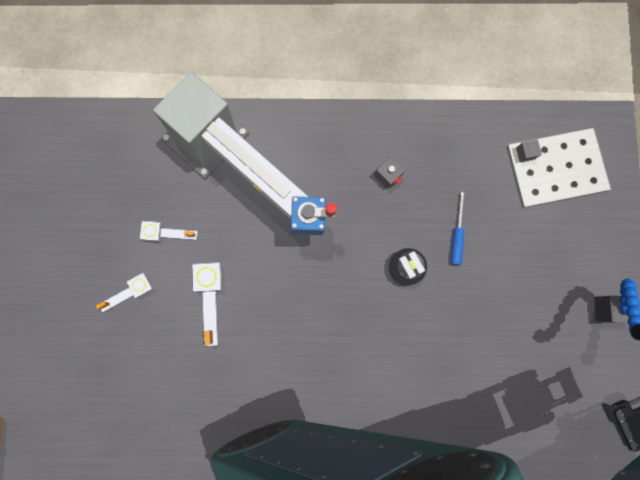

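Top view: there are three shoe-like things, at (207,277) with its tab at (210,338), at (150,231), and at (139,285). The first is clearly the largest, so it fits the description. The jack is at (309,213) with its red knob at (331,209). The vise is at (407,266), the magnet at (390,173) and the driver at (459,230).

```bash
cat > h.py <<'E'
import numpy as np,cv2
def ray(f,px,z):
    """pixel(s) -> world point on plane z (pinhole)"""
    p=np.atleast_2d(px).astype(float);K=f["mtx"];R=f["R"];t=np.array(f["t"])
    d=np.c_[(p-[K[0,2],K[1,2]])/[K[0,0],K[1,1]],np.ones(len(p))]@R
    c=-R.T@t
    return c+d*((z-c[2])/d[:,2])[:,None]
def pts(f):
    """world xyz per pixel from depth"""
    v,u=np.mgrid[:480,:640];K=f["mtx"];D=f["depth"]
    c=np.stack([(u-K[0,2])/K[0,0]*D,(v-K[1,2])/K[1,1]*D,D],-1)-np.array(f["t"])
    return c@f["R"]
def hsv(f): return cv2.cvtColor(f["color"],cv2.COLOR_RGB2HSV)
def mask(f,lo,hi,box):
    m=cv2.inRange(hsv(f),lo,hi);o=np.zeros_like(m);x0,y0,x1,y1=box;o[y0:y1,x0:x1]=m[y0:y1,x0:x1];return o
def rect(m): return cv2.minAreaRect(np.argwhere(m>0)[:,::-1].astype(np.float32))
E
python3 - <<'E'
from h import *;import pickle
d=pickle.load(open("f0.pkl","rb"));T=d["top"];S=d["scene"]
np.set_printoptions(precision=1,suppress=True)
cv2.imwrite("pics/crop.png",cv2.resize(T["color"][170:360,80:350,::-1],None,fx=2.9,fy=2.9,interpolation=cv2.INTER_CUBIC))
P=pts(T);PS=pts(S)
C={"ring":(T,(18,60,120),(36,255,255),(190,262,222,292),38),"tab":(T,(5,120,80),(18,255,255),(195,320,225,355),59),
"knob":(T,(0,150,80),(6,255,255),(322,200,340,220),251),"blue":(T,(100,150,60),(125,255,255),(280,190,335,240),188),
"ringS":(S,(18,60,120),(36,255,255),(375,235,412,270),38),"tabS":(S,(5,120,80),(18,255,255),(370,205,395,235),59),
"knobS":(S,(0,150,80),(6,255,255),(280,220,300,245),251),"blueS":(S,(100,150,60),(125,255,255),(285,230,330,280),188)}
for k,(f,lo,hi,b,z) in C.items():
    m=mask(f,lo,hi,b);Q=pts(f)[m>0];rc=rect(m)
    top=Q[np.abs(Q[:,2]-z)<6]
    print(k,rc,ray(f,rc[0],z)[0],"corners",ray(f,cv2.boxPoints(rc),z)[:,:2].tolist() if 'blue'==k else '',"z%",np.percentile(Q[:,2],[5,50,95]),len(top),(top.min(0)+top.max(0))/2 if len(top) else '')
print("col/beam etc")
for n,b in {"vise":(385,245,430,290),"mag":(372,155,408,190),"drv":(448,188,470,270)}.items():
    q=P[b[1]:b[3],b[0]:b[2]].reshape(-1,3);q=q[q[:,2]>8];print(n,np.percentile(q,2,0),np.percentile(q,98,0))
# block top: rect of all pixels 38±5 near shoe
m=np.uint8((abs(P[:,:,2]-38)<8))*255;o=np.zeros_like(m);o[255:298,185:230]=m[255:298,185:230]
rc=rect(o);print("block",rc,ray(T,rc[0],38))
E
```

```text
ring ((205.75001525878906, 276.75), (19.091880798339844, 19.798988342285156), 45.0) [523.4 224.2  38. ] corners  z% [33.1 37.2 41.9] 103 [524.1 223.8  37.9]
tab ((207.5, 337.5), (13.0, 7.0), 90.0) [384.  213.4  59. ] corners  z% [28.3 54.8 60.1] 35 [384.  216.3  58.7]
knob ((330.5, 207.5), (9.0, 9.0), 90.0) [646.1 -56.3 251. ] corners  z% [245.8 249.4 252.9] 77 [646.4 -56.6 249.3]
blue ((311.76617431640625, 226.17079162597656), (6.2681121826171875, 22.742708206176758), 70.55996704101562) [618.8 -20.5 188. ] corners [[616.9958260751462, 4.2073952306893405], [633.1839149496685, -40.84698185695547], [620.60204196579, -45.170680678466574], [604.4683288415887, -0.16943004998656708]] z% [182.8 186.2 190.8] 38 [622.8 -19.  186.7]
ringS ((393.0, 250.0), (10.0, 16.0), 90.0) [526.2 220.1  38. ] corners  z% [36.  38.7 42.4] 34 [523.1 220.3  37.7]
tabS ((382.75384521484375, 217.96926879882812), (5.953667163848877, 18.109071731567383), 7.125016689300537) [411.7 206.2  59. ] corners  z% [ 1.6 37.5 60.7] 18 [386.2 210.3  58.8]
knobS ((288.0, 231.5), (17.0, 8.0), 90.0) [670.  -60.4 251. ] corners  z% [214.1 239.1 253.2] 51 [649.1 -60.3 249.8]
blueS ((308.0, 255.5), (39.0, 28.0), 90.0) [687.3 -17.  188. ] corners  z% [123.6 181.7 190.1] 247 [652.8 -15.4 187.7]
col/beam etc
vise [ 506.5 -289.    25.4] [ 588.2 -208.6   83.5]
mag [ 746.9 -240.5   12.8] [ 805.4 -180.2   61.2]
drv [ 555.8 -392.3   10.2] [ 721.6 -360.7   27.9]
block ((205.9661407470703, 276.8907470703125), (27.291250228881836, 27.457658767700195), 86.8201675415039) [[523.  223.7  38. ]]
```

View pics/crop.png

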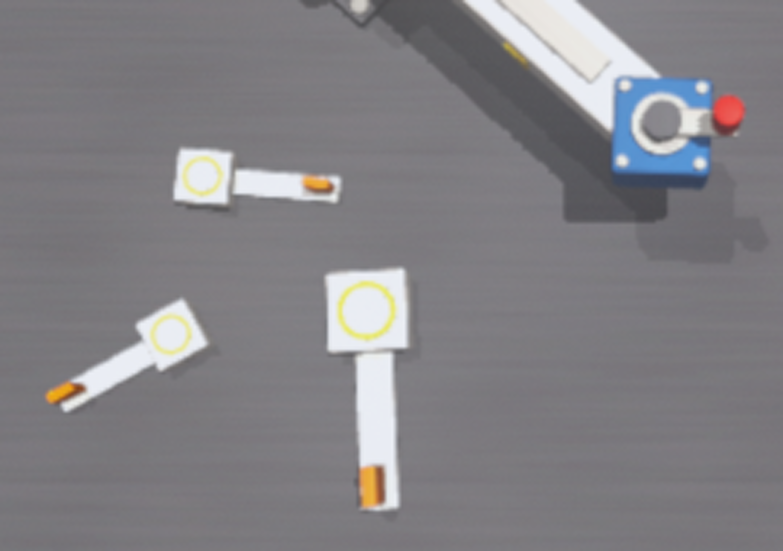

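The crop confirms the largest shoe: block at crop (367,310), tab at (372,487). The jack's bolts are at about crop (625,86), (702,88), (622,160) and (700,163). Next I fix the axis and grasp the tab.

```bash
python3 - <<'E'
from h import *;import pickle
from workcell import r
d=pickle.load(open("f0.pkl","rb"));T=d["top"]
np.set_printoptions(precision=1,suppress=True)
b=np.array([[625,86],[702,88],[700,163],[622,160]])/2.9+[80,170]-.33
print("bolts",ray(T,b,189)[:,:2].tolist(),ray(T,b.mean(0),189))
for z in(207,212,220):print(z,ray(T,np.array([661,120])/2.9+[80,170]-.33,z))
print("tab",ray(T,np.array([372,487])/2.9+[80,170]-.33,59))
m=np.uint8(abs(pts(T)[:,:,2]-188)<7)*255;o=np.zeros_like(m);o[190:245,288:334]=m[190:245,288:334]
P=pts(T)[o>0];print("depth box",np.percentile(P,[1,50,99],axis=0))
c=ray(T,[[b_ for b_ in np.array(p)/2.9+[80,170]-.33] for p in [[327,275],[404,268],[409,350],[330,353]]],38);print(c[:,:2].tolist(),c.mean(0))
E
```

```text
bolts [[675.9359789552782, 14.405857542966118], [674.5873479490692, -41.60951005458128], [619.2882641884171, -39.91016957585102], [621.391065638712, 16.464294233441873]] [[647.7 -12.7 189. ]]
207 [[647.3 -11.4 207. ]]
212 [[646.4 -11.4 212. ]]
220 [[644.8 -11.2 220. ]]
tab [[383.8 212.4  59. ]]
depth box [[611.5 -46.4 181.3]
 [641.1  -4.2 186.6]
 [693.5  27.7 194.6]]
[[552.1354747293805, 256.09131098447625], [557.8619510560526, 194.0588729692589], [491.6155776213988, 188.66923870278617], [489.2209491749626, 251.96982412644454]] [522.7 222.7  38. ]
```

```bash
cat >> h.py <<'E'
def down(yaw,flip=1):
    a=np.deg2rad(yaw);y=flip*np.array([-np.sin(a),np.cos(a),0]);z=np.array([0,0,-1.]);return np.c_[np.cross(y,z),y,z]
E
python3 - <<'E'
from h import *
from workcell import r
np.set_printoptions(precision=1,suppress=True)
s=r.state();print(s["tcp_rot"])
tab=np.array([383.9,211.5])
best=None
for fl in(1,-1):
    q=r.ik([*tab,130],down(4.4,fl)); print(fl,q)
    if q is not None and (best is None or abs(q[5])<best[0]): best=(abs(q[5]),fl)
R=down(4.4,best[1])
r.move_ptp([*tab,230],R); r.move_straight([*tab,120],vel=200); print(r.move_straight([*tab,22],vel=120,contact_N=10))
r.grasp(); s=r.state()
print(best,s["t"],s["eef_pos"],s["gripper_width"],s["grip_force"],s["wrist_force"])
f=r.grab_frame("top");cv2.imwrite("pics/g1.png",f["color"][:,:,::-1])
E
```

```text
[[ 0.9  0.4 -0. ]
 [ 0.4 -0.9  0. ]
 [ 0.  -0.  -1. ]]
1 [ 25.8   5.5 131.1  -0.   43.4 -68.6]
-1 [ 25.8   5.5 131.1  -0.   43.4 111.4]
False
(np.float64(68.59578466498265), 1) 5.9917 [383.9 211.5  22. ] 0.12802343904458202 29.99994456768036 [-0.1 -0.6 -0.4]
```

```bash
python3 - <<'E'
from h import *;import pickle
from workcell import r
np.set_printoptions(precision=1,suppress=True)
T=r.grab_frame("top")
m=mask(T,(18,60,120),(36,255,255),(185,255,230,300));rc=rect(m);print("ring now",(m>0).sum(),rc,ray(T,rc[0],38))
seat=ray(T,rc[0],38)[0]
p=r.state()["eef_pos"]
D=np.array([647,-12.2])-seat[:2]; print(D)
print(r.move_straight([p[0]+D[0],p[1]+D[1],22],vel=70,contact_N=30))
s=r.state();print(s["t"],s["eef_pos"],s["wrist_force"],s["gripper_width"])
d={n:r.grab_frame(n) for n in("scene","top","wrist")};pickle.dump(d,open("f1.pkl","wb"))
a=d["scene"]["color"][190:300,230:370,::-1];b=d["top"]["color"][170:320,230:400,::-1]
z=lambda i:cv2.resize(i,(400,int(i.shape[0]*400/i.shape[1])),interpolation=cv2.INTER_CUBIC)
a,b=z(a),z(b);h=max(len(a),len(b));pad=lambda i:np.vstack([i,np.zeros((h-len(i),400,3),np.uint8)])
cv2.imwrite("pics/placed.png",np.hstack([pad(a),pad(b)]))
cv2.imwrite("pics/wrist1.png",d["wrist"]["color"][:,:,::-1])
E
```

```text
ring now 104 ((206.5, 276.5), (19.0, 19.0), 90.0) [[524.  222.5  38. ]]
[ 123.  -234.7]
False
10.025 [507.  -23.2  22. ] [-1.   3.   0.8] 0.13060926537268944
```

View pics/placed.png

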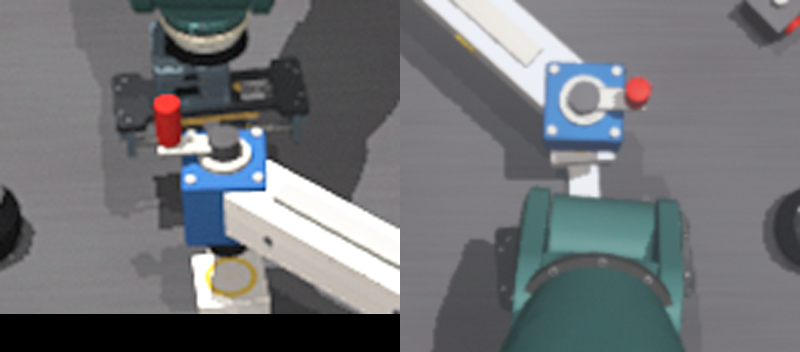

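View pics/wrist1.png

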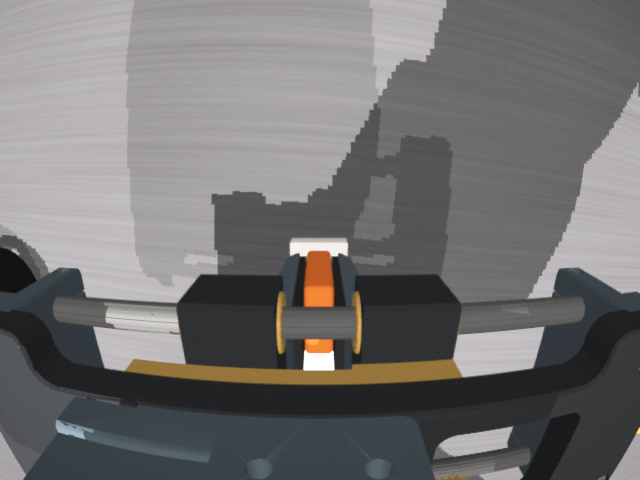

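The left half (scene view) shows the ring at crop (231,277) under the foot, with the gearbox bolts at (257,132), (252,178) and (189,179). The right half (top view) shows the strap leading under the box. The wrist view shows the tab held squarely. Next I measure seat against axis, both from the scene camera.

```bash
python3 - <<'E'
from h import *;import pickle
np.set_printoptions(precision=1,suppress=True)
d=pickle.load(open("f1.pkl","rb"));S=d["scene"];d0=pickle.load(open("f0.pkl","rb"))["scene"]
k=400/140
px=lambda p:(np.array(p)+.5)/k+[229.5,189.5]
print("axis",ray(S,px([223,155.5]),189),"bolts",ray(S,[px(p) for p in([257,132],[252,178],[189,179])],189)[:,:2].tolist())
m=mask(S,(18,60,100),(36,255,255),(292,274,330,302));c=np.argwhere(m>0)[:,::-1];print(len(c),"ellipse",cv2.fitEllipse(c.astype(np.float32)))
w=ray(S,c,38)[:,:2];A=np.c_[2*w,np.ones(len(w))];s=np.linalg.lstsq(A,(w**2).sum(1),rcond=None)[0];print("ring circ",s[:2],np.sqrt(s[2]+s[:2]@s[:2]))
# knob in scene: silhouette centre at mid height z=230
m=mask(S,(0,150,80),(6,255,255),(280,220,300,245));rc=rect(m);print("knob",rc,ray(S,rc[0],230))
# dark hub/leg foot: print foot dark pixels in scene
# block far corner in top view
T=d["top"];P=pts(T)
E
```

```text
axis [[648.8 -16.2 189. ]] bolts [[621.19002036868, 13.963332140546047], [677.9838470675073, 6.850232321534989], [675.4845390424991, -45.4076997550024]]
102 ellipse ((310.42694091796875, 286.5412292480469), (12.729280471801758, 16.328418731689453), 86.8047103881836)
ring circ [647.9 -14.1] 21.51608859818887
knob ((288.3564453125, 231.56436157226562), (17.31364631652832, 8.756327629089355), 84.2894058227539) [[646.4 -60.5 230. ]]
```

```bash
cat > crank.py <<'E'
from h import *
from workcell import r
import json
RAD=45.
def u(phi): return np.array([np.cos(phi),np.sin(phi)])
def tan_cw(phi): return np.array([np.sin(phi),-np.cos(phi)])
def step(st,dth,vel):
    """one clockwise step; returns (theta, resisting tangential N, radial N)"""
    st["th"]+=dth; phi=st["phi0"]-st["th"]
    p=np.array(st["c"])+RAD*u(phi)
    r.move_straight([*p,st["z"]],vel=vel)
    s=r.state();F=np.array(s["wrist_force"])[:2]-st["F0"]
    return s,-F@tan_cw(phi),F@u(phi)
E
python3 - <<'E'
from crank import *
np.set_printoptions(precision=2,suppress=True)
p=r.state()["eef_pos"]; r.move_straight([p[0]+.5,p[1]-1.3,22],vel=20); r.wait(.2)
r.let_go(); print(r.state()["wrist_force"]); r.move_straight([p[0]+.5,p[1]-1.3,150],vel=150)
k=np.array([646.5,-58.]);best=min([(abs(q[5]),y) for y in(90,-90) if (q:=r.ik([*k,300],down(y))) is not None])
R=down(best[1]);r.move_straight([p[0]-30,p[1],310],vel=200)
r.move_ptp([*k,310],R);d=r.grab_frame("scene")
m=mask(d,(18,60,100),(36,255,255),(292,274,330,302));c=np.argwhere(m>0)[:,::-1]
w=ray(d,c,38)[:,:2];A=np.c_[2*w,np.ones(len(w))];s=np.linalg.lstsq(A,(w**2).sum(1),rcond=None)[0];print("ring",s[:2])
print(r.move_straight([*k,214],vel=120,contact_N=10)); r.wait(.2)
F0=np.array(r.state()["wrist_force"]); r.grasp(); r.wait(.2); s=r.state()
print(best,s["t"],s["eef_pos"],s["gripper_width"],F0,s["wrist_force"],s["ft_torque"])
h=np.array(s["eef_pos"][:2]);axis=np.array([648.,-14.])
phi0=np.arctan2(-np.sqrt(45**2-(h[0]-axis[0])**2),h[0]-axis[0])
st=dict(th=0.,phi0=phi0,c=list(h-RAD*u(phi0)),z=s["eef_pos"][2],F0=F0[:2].tolist())
for i in range(4):
    s,ft,fr=step(st,np.deg2rad(12),60);print(round(s["t"],2),st["th"],ft,fr,s["gripper_width"],np.array(s["wrist_force"]))
json.dump({k:(v if not hasattr(v,'tolist') else np.array(v).tolist()) for k,v in st.items()},open("st.json","w"))
E
```

```text
[ 0.09 -0.72  0.35]
ring [648.29 -15.54]
False
(np.float64(7.183634444665314), -90) 17.75 [646.66 -57.99 214.04] 0.23447979182014164 [-0.7   0.06 -0.66] [ 2.96 -0.17 -0.87] [ 0.02 -0.55 -0.03]
18.06 0.20943951023931956 1.2972550377962069 -1.5877852893054554 0.23568109392943656 [ 0.94  1.29 -0.6 ]
18.37 0.4188790204786391 1.1888460108964671 -1.5568157406335605 0.2331600469321601 [ 1.05  0.95 -0.67]
18.68 0.6283185307179586 0.7337208823311833 -2.6953936115712045 0.23864065047057498 [ 1.53  1.74 -0.79]
18.98 0.8377580409572782 1.2164931536368813 -4.0483347313109 0.23558272696749372 [ 3.18  1.75 -2.61]
```

```bash
cat >> crank.py <<'E'
def adapt(st,fr,phi,g=.1): st["c"]=(np.array(st["c"])+g*fr*u(phi)).tolist()
def probe(st,dth,vel,cN):
    th=st["th"]+dth;phi=st["phi0"]-th;p=np.array(st["c"])+RAD*u(phi)
    hit=r.move_straight([*p,st["z"]],vel=vel,contact_N=cN)
    s=r.state();e=np.array(s["eef_pos"])[:2]-st["c"];a=np.arctan2(e[1],e[0])
    d=(st["phi0"]-st["th"]-a+np.pi)%(2*np.pi)-np.pi
    st["th"]+=d if hit else dth
    F=np.array(s["wrist_force"])[:2]-st["F0"];ph=st["phi0"]-st["th"]
    return hit,s,d,-F@tan_cw(ph),F@u(ph)
E
python3 - <<'E'
from crank import *
st=json.load(open("st.json"))
for cN in(4,6,7,8,9,10,12):
    hit,s,d,ft,fr=probe(st,np.deg2rad(14),60,cN)
    print(cN,hit,round(s["t"],2),"th %.3f d %.3f ft %.2f fr %.2f"%(st["th"],d,ft,fr),np.round(st["c"],1))
    adapt(st,fr,st["phi0"]-st["th"])
json.dump(st,open("st.json","w"))
E
```

```text
4 True 19.19 th 0.989 d 0.151 ft -6.99 fr -0.16 [648. -13.]
6 True 19.4 th 1.110 d 0.122 ft -6.37 fr -1.20 [648. -13.]
7 True 19.61 th 1.243 d 0.132 ft -5.83 fr -0.30 [648.1 -13. ]
8 True 19.82 th 1.375 d 0.132 ft -6.29 fr -0.05 [648.2 -12.9]
9 True 20.02 th 1.506 d 0.131 ft -7.27 fr 0.73 [648.2 -12.9]
10 True 20.23 th 1.650 d 0.144 ft -6.16 fr 1.06 [648.1 -12.9]
12 True 20.44 th 1.781 d 0.131 ft -5.83 fr 1.00 [648.  -12.9]
```

```bash
python3 - <<'E'
from crank import *
st=json.load(open("st.json"))
s,ft,fr=step(st,.2,60);adapt(st,fr,st["phi0"]-st["th"])
for T,v in((14,30),(12,30),(11,30),(10,30),(9,30),(None,30),(10,20),(9,20),(8,20),(None,20)):
    cN=None if T is None else T-ft
    hit,s,d,ft,fr=probe(st,.2,v,cN)
    print(T,v,"cN",cN and round(cN,1),hit,round(s["t"],2),"th %.3f d %.3f ft %.2f fr %.2f"%(st["th"],d,ft,fr),np.round(st["c"],1),"tau0 %.1f"%s["tau"][0])
    adapt(st,fr,st["phi0"]-st["th"],.07)
json.dump(st,open("st.json","w"))
E
```

```text
14 30 cN 13.7 False 21.2 th 2.181 d 0.188 ft 4.51 fr -0.34 [648. -13.] tau0 2.4
12 30 cN 7.5 False 21.65 th 2.381 d 0.192 ft 2.63 fr -2.07 [648.1 -13. ] tau0 2.2
11 30 cN 8.4 False 22.1 th 2.581 d 0.195 ft 3.64 fr 0.06 [648.1 -13.1] tau0 1.3
10 30 cN 6.4 False 22.55 th 2.781 d 0.196 ft 4.17 fr -0.11 [648.1 -13.1] tau0 1.0
9 30 cN 4.8 True 22.76 th 2.816 d 0.035 ft -0.64 fr -0.02 [648.1 -13.1] tau0 -0.2
None 30 cN None False 23.24 th 3.016 d 0.194 ft 3.43 fr -0.38 [648.1 -13.1] tau0 0.3
10 20 cN 6.6 False 23.84 th 3.216 d 0.191 ft 4.68 fr -0.54 [648.2 -13.1] tau0 -0.4
9 20 cN 4.3 False 24.44 th 3.416 d 0.191 ft 4.38 fr -1.32 [648.1 -13.2] tau0 -1.0
8 20 cN 3.6 True 24.71 th 3.452 d 0.036 ft -0.74 fr 0.88 [648.1 -13.3] tau0 -0.2
None 20 cN None False 25.34 th 3.652 d 0.186 ft 4.47 fr 1.08 [648.1 -13.2] tau0 -2.3
```

```bash
python3 - <<'E'
from crank import *
st=json.load(open("st.json"))
while st["th"]<6.2:
    s,ft,fr=step(st,.25,50);adapt(st,fr,st["phi0"]-st["th"],.05)
print(s["t"],st["th"],ft,fr,st["c"])
s,ft,fr=step(st,.15,20);hits=0
while hits<2 and st["th"]<12.9 and s["t"]<58:
    T=10
    hit,s,d,ft,fr=probe(st,.2,20,T-ft); 
    hits=hits+1 if hit else 0
    print(round(s["t"],2),hit,"th %.3f d %.3f ft %.2f fr %.2f g %.3f"%(st["th"],d,ft,fr,s["gripper_width"]))
    adapt(st,fr,st["phi0"]-st["th"],.05)
print(st["c"]);json.dump(st,open("st.json","w"))
E
```

```text
29.4667 6.402186180564595 2.0950342694207142 0.45328424335526424 [648.1363502494938, -12.953278955192665]
30.55 False th 6.752 d 0.186 ft 6.09 fr -0.88 g 0.232
31.15 False th 6.952 d 0.186 ft 6.54 fr -0.50 g 0.236
31.4 True th 6.971 d 0.019 ft 1.36 fr 0.49 g 0.238
31.67 True th 7.005 d 0.033 ft 0.80 fr 1.01 g 0.237
[648.1227570925514, -12.95111469198804]
```

```bash
python3 - <<'E'
from crank import *
st=json.load(open("st.json"));t0=st["th"]
s=r.state();phi=st["phi0"]-st["th"];ft=-(np.array(s["wrist_force"])[:2]-st["F0"])@tan_cw(phi)
for T in(10.5,11.2,11.9):
    hit=False
    while not hit and st["th"]<t0+.5:
        hit,s,d,ft,fr=probe(st,.12,20,T-ft)
        print(T,round(s["t"],2),hit,"th %.3f d %.3f ft %.2f fr %.2f"%(st["th"],d,ft,fr))
json.dump(st,open("st.json","w"))
E
```

```text
10.5 32.09 False th 7.125 d 0.109 ft 5.12 fr 0.64
10.5 32.51 False th 7.245 d 0.109 ft 4.86 fr 0.59
10.5 32.92 False th 7.365 d 0.109 ft 5.72 fr 0.06
10.5 33.34 False th 7.485 d 0.110 ft 6.34 fr 0.16
10.5 33.76 False th 7.605 d 0.110 ft 5.39 fr 0.33
```

```bash
python3 - <<'E'
from crank import *
st=json.load(open("st.json"));t0=st["th"]
s=r.state();phi=st["phi0"]-st["th"];ft=-(np.array(s["wrist_force"])[:2]-st["F0"])@tan_cw(phi)
hits=0
while hits<2 and st["th"]<13.2 and s["t"]<58:
    hit,s,d,ft,fr=probe(st,.18,20,10.5-ft);hits=hits+1 if hit else 0
    print(round(s["t"],2),hit,"th %.3f d %.3f ft %.2f fr %.2f"%(st["th"],d,ft,fr))
    adapt(st,fr,st["phi0"]-st["th"],.05)
json.dump(st,open("st.json","w"))
E
```

```text
34.32 False th 7.785 d 0.170 ft 5.40 fr 0.33
34.88 False th 7.965 d 0.170 ft 5.53 fr -1.56
35.43 False th 8.145 d 0.169 ft 5.54 fr -1.70
35.99 False th 8.325 d 0.169 ft 5.21 fr -0.22
36.55 False th 8.505 d 0.168 ft 4.33 fr -1.00
37.11 False th 8.685 d 0.167 ft 4.80 fr 0.09
37.67 False th 8.865 d 0.165 ft 4.04 fr -0.85
38.23 False th 9.045 d 0.164 ft 4.52 fr -0.61
38.78 False th 9.225 d 0.163 ft 5.74 fr -1.19
39.34 False th 9.405 d 0.159 ft 6.91 fr 0.60
39.56 True th 9.399 d -0.006 ft 0.50 fr 0.27
40.12 False th 9.579 d 0.155 ft 6.46 fr -0.12
40.39 True th 9.612 d 0.033 ft 0.71 fr -1.00
40.63 True th 9.626 d 0.014 ft 2.09 fr 0.91
```

```bash
python3 - <<'E'
from crank import *
st=json.load(open("st.json"));t0=st["th"]
s=r.state();phi=st["phi0"]-st["th"];ft=-(np.array(s["wrist_force"])[:2]-st["F0"])@tan_cw(phi)
for T in(11.,11.6,12.2):
    hits=0
    while hits<2 and st["th"]<t0+.35:
        hit,s,d,ft,fr=probe(st,.1,20,T-ft);hits+=hit
        print(T,round(s["t"],2),hit,"th %.3f d %.3f ft %.2f fr %.2f"%(st["th"],d,ft,fr))
json.dump(st,open("st.json","w"))
E
```

```text
11.0 41.01 False th 9.726 d 0.075 ft 8.07 fr -0.83
11.0 41.22 True th 9.736 d 0.010 ft 0.49 fr -1.59
11.0 41.6 False th 9.836 d 0.074 ft 7.04 fr -0.72
11.0 41.81 True th 9.845 d 0.009 ft 0.66 fr 0.05
11.6 42.19 False th 9.945 d 0.072 ft 9.55 fr -0.35
11.6 42.4 True th 9.952 d 0.007 ft 0.88 fr -0.58
11.6 42.63 True th 9.986 d 0.034 ft 2.61 fr -0.69
```

```bash
python3 - <<'E'
from crank import *
st=json.load(open("st.json"))
s=r.state();phi=st["phi0"]-st["th"];ft=-(np.array(s["wrist_force"])[:2]-st["F0"])@tan_cw(phi)
hits=0
while hits<2 and st["th"]<10.2:
    cN=max(12.7-ft,4)
    hit,s,d,ft,fr=probe(st,.1,20,cN);hits+=hit
    print(round(cN,1),round(s["t"],2),hit,"th %.3f d %.3f ft %.2f fr %.2f"%(st["th"],d,ft,fr))
json.dump(st,open("st.json","w"))
E
```

```text
10.1 42.85 True th 10.008 d 0.022 ft 2.49 fr -0.39
10.2 43.23 False th 10.108 d 0.070 ft 9.18 fr -0.34
4 43.43 True th 10.111 d 0.003 ft 1.43 fr -1.01
```

```bash
python3 - <<'E'
from crank import *
st=json.load(open("st.json"))
ft=1.43
for T in(12.7,13):
    hit,s,d,ft,fr=probe(st,.1 if T<13 else .05,20,max(T-ft,4))
    print(T,round(s["t"],2),hit,"th %.3f d %.3f ft %.2f fr %.2f"%(st["th"],d,ft,fr))
    if not hit: break
json.dump(st,open("st.json","w"))
E
```

```text
12.7 43.82 False th 10.211 d 0.070 ft 9.89 fr 0.41
```

```bash
python3 - <<'E'
from crank import *
st=json.load(open("st.json"))
ft=9.89
for T in(ft+2.5,11.6):
    hit,s,d,ft,fr=probe(st,.07,15,T-ft)
    print(T,round(s["t"],2),hit,"th %.3f d %.3f ft %.2f fr %.2f"%(st["th"],d,ft,fr))
json.dump(st,open("st.json","w"))
E
```

```text
12.39 44.02 True th 10.206 d -0.006 ft 2.30 fr -0.76
11.6 44.23 True th 10.214 d 0.008 ft 2.90 fr -0.88
```

```bash
python3 - <<'E'
from crank import *
st=json.load(open("st.json"))
ft=2.9
hit,s,d,ft,fr=probe(st,.07,20,13.2-ft)
print(round(s["t"],2),hit,"th %.3f d %.3f ft %.2f fr %.2f"%(st["th"],d,ft,fr))
if not hit:
    hit=r.move_straight([*s["eef_pos"][:2],st["z"]],vel=20); s=r.state(); print("relaxed",s["wrist_force"])
p=s["eef_pos"]
r.let_go();r.wait(.2);r.move_straight([p[0],p[1],320],vel=120)
d={n:r.grab_frame(n) for n in("scene","top")}
d0=__import__("pickle").load(open("f0.pkl","rb"))
f=d["scene"];m=mask(f,(18,60,100),(36,255,255),(292,274,330,302));c=np.argwhere(m>0)[:,::-1]
w=ray(f,c,38)[:,:2];A=np.c_[2*w,np.ones(len(w))];q=np.linalg.lstsq(A,(w**2).sum(1),rcond=None)[0];print("ring",q[:2],len(c))
m=mask(f,(0,150,80),(6,255,255),(260,210,350,290));rc=rect(m);k=ray(f,rc[0],230)[0];a=np.arctan2(k[1]+16,k[0]-648);print("knob",k,"crank", (st["phi0"]-a)%(2*np.pi)+2*np.pi, "th",st["th"])
i=f["color"][190:310,230:390,::-1];cv2.imwrite("pics/end.png",cv2.resize(i,None,fx=5,fy=5,interpolation=cv2.INTER_CUBIC)); print(r.state()["t"])
E
```

```text
44.54 False th 10.284 d 0.041 ft 10.00 fr 0.60
relaxed [-3.0214042   2.89760924  0.07987458]
ring [652.2168198  -15.37619344] 78
knob [683.04270763  13.50706309 230.        ] crank 10.265911626780209 th 10.284118564914278
47.2583
```

View pics/end.png

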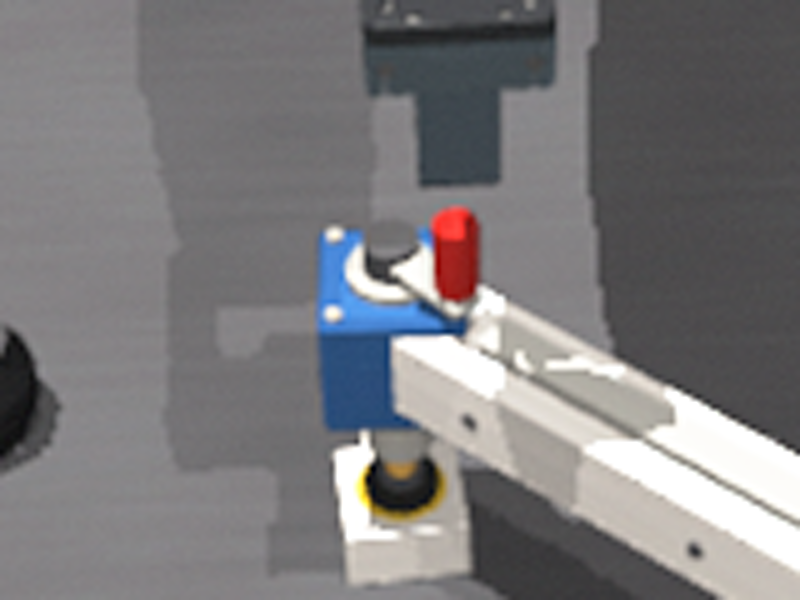

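The foot sits on the ring at crop (400,485), concentric with it. The shoe is level and the hand is clear.

```bash
python3 -c "
from workcell import r
print(r.close_job(), r.state()['t'])"
```

```text
the job is handed in; nothing more can be done
the job is handed in; nothing more can be done
```

I slid the largest shoe under the jack, its seat about 2 mm off the leg axis by camera before cranking, cranked the leg to about 10.27 rad, let go and handed the job in at about 48 s. The foot load is my estimate of about 40 N (likely 30 to 44 N) from the rise in knob push. The verdict did not come back to me.

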